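# Find the full fittings tin by heft

### The job

Of the three identical closed tins on the walnut shelf only one is full: heft them to feel which is the heaviest, leave the two lighter ones standing upright in the round tea tray, and finish while still holding the heaviest, upright and still, about 15 cm above the shelf. Put tins down gently and never tip one over; leave the hinges, the hinge jig and the ramekin of screws where they are.

Things in the scene. Friction and masses are not known exactly. Their poses are not given: they have to be found in the camera images.
- tin_1: One of three outwardly identical closed round tinplate tins: outside diameter 60 mm, 66 mm tall, flat top and bottom, slip-on lid that stays on, kraft-paper band round the lower half. Origin at the centre of its underside, z up through the lid. Starts upright on the shelf. Any of the three may be the heaviest: the number says nothing. Holds firmly when gripped across its side with 25 N.
- tin_2: The second tin, outwardly the same as tin_1. With what is packed inside, a tin weighs 0.12 to 0.57 kg, and the heaviest of the three outweighs the next by at least 0.13 kg. Origin at the centre of its underside.
- tin_3: The third tin, outwardly the same as tin_1. In every tin the unseen contents are rigid and can shift inside by 2 to 4 mm. Origin at the centre of its underside.
- tea_tray: Round metal tea tray on the shelf; it does not move. Overall diameter 244 mm, low sloping rim whose top is 18 mm above the shelf; flat inner floor 220 mm across, 4 mm above the tray's underside. Origin at the centre of the underside, z up. All three tins fit in it side by side.
- shelf: Walnut shelf board, fixed: 420 mm deep (x), 1700 mm long (y), 20 mm thick, lying on the bench. Origin at the centre of its underside; the upper face, on which everything stands, is 20 mm above the origin.
- hinge_jig: Bystander: black plastic hinge-boring jig with two turning knobs, loose, 64 mm (x) by 130 mm (y), 36 mm tall. Origin at the centre of its underside.
- hinge_1: Bystander: silver concealed cabinet hinge lying on the shelf, loose, 19 mm tall; origin under the centre of its 35 mm cup, the arm runs 80 mm from there along its x; 60 mm wide across y.
- hinge_2: Bystander: the second silver cabinet hinge, same as hinge_1.
- ramekin: Bystander: fluted white ceramic ramekin with small screws in it, loose, 82 mm across the rim, 45 mm tall. Origin at the centre of its underside.
Things that resemble listed ones, but are neither listed nor needed, are in the scene too. What is shaped like the tin_1 but green is not meant.

How it is judged:
By the outcome, as a careful person would: the job done as asked, in the order asked, and still so for the second after the job is handed in, while the arm keeps its last pose, push and grip.
It also fails if it takes over 69 s, if anything falls off the work surface, if the arm or the gripper's body presses on something with over 40 N, if the wrist force passes 120 N, or if a joint passes its speed limit or range.

### The arm

A 6-joint arm with a two-finger parallel gripper is mounted at the origin on the work surface. World frame = base frame: x ahead of the robot, y to its left, z up, the work surface at z = 0. Lengths are in m, angles in rad, forces in N, time in s.
With the tool pointing down it reaches from about 0.3 to 0.75 m from the base axis. Payload 8.5 kg.
Tool frame: the origin (TCP) lies between the finger pads; the fingertips stand 14 mm ahead of it and the grasp point (between the pads) lies 5 mm behind it; z points along the fingers, x is the direction in which the jaws open and shut, and the axes are right-handed (so a half turn about z gives the same grasp; the last joint's range is limited). The gripper opens to 88 mm and grips with 3 to 60 N. Pads are 18 mm wide; open, the fingers measure 123 mm over their backs; the gripper's body (75 mm by 187 mm) begins 45 mm behind the grasp point.
Start: joints at [-1.536, 0.381, 1.297, -0, 1.464, -0.215], TCP at [0.136, -0.533, 0.253] pointing down, gripper open.
Joint ranges: [-3.11, 3.11], [-0.89, 2.33], [0.22, 2.48], [-1.42, 4.56], [0.17, 2.85], [-2.88, 2.88]. Speed limits (rad/s): [2.39, 2.39, 3.14, 3.14, 3.14, 3.14].

### API

Orientations are given as a unit quaternion [x, y, z, w].
In Python, from workcell import robot, imaging, order gives the robot as it stands. The module is installed in compiled form; this text tells all that it offers.
- The arm moves only by the tool play_rows, never from a script. Its argument "steps" is one flat list of numbers, 7 for each row, row after row: the turn, a rotation vector about the tool's x, y, z in rad, then the shift along the tool's x, y, z in m, then the closure, from -1 (fully open) to 1 (shut), so that 0 is half open. In form: [wx, wy, wz, tx, ty, tz, gripper, wx, wy, wz, tx, ty, tz, gripper, ...]. A call has 1 to 12 rows; each row shifts and turns the commanded pose from where the row before left it, along the tool's axes as they then stand; what a row does not reach is not made up. A row lasts 1/12 s, in which the tool goes at most 41.7 mm and 7.16 degrees, less where a joint would pass 70% of its speed; a pose out of reach is approached as far as the arm can. A call is refused whole if a number of a shift passes 0.0417 or a number of a turn 0.125, either way. A call with a gripper value outside its range is refused whole. The fingers move at their own pace and stop on an object; the grip force is fixed at half the most. Time passes only in rows, so rows that do not move let the fingers close. It gives the time, the measured TCP pose, the force and the opening at its end, in the units of the state.
- robot.read_state(): the state, without advancing time (a new reading comes with each control period).
- imaging.get_image(name): name is "scene" or "top"; returns a dict with "color" (384x512x3 uint8, red, green, blue), "mtx" (3x3 intrinsics, pixels), "view" (4x4, takes a point from world to camera coordinates). Camera axes: x right, y down, z forward; pixel columns grow to the right and rows downward; lengths in m; the calibration is good to about 2 mm. A picture is of the moment at which its call begins. There is no depth.
- order.job_done(): hands the job in, once; it reports no verdict.
The state is a dict: "time": time; "qpos": joint angles; "joint_velocities": joint speeds; "tau": joint torques, N m; "tcp_pos": TCP position; "ee_rot": TCP orientation; "ft_force": force on the tool from outside, world axes, zero at the start; "ft_torque": the same for the moment, N m; "finger_gap": opening from 0.0 (shut) to 1.0 (fully open).
Only numpy, scipy, OpenCV 4.12 (cv2) and the standard library are available. Lean on these libraries where they do the work, as an engineer would, in place of code of your own. Each camera call takes 0.05 s, during which the arm holds its last target. There are 200 camera calls.

## Working session

There is one attempt and no reset: what is moved stays moved. The work goes in short steps, Python scripts to look and compute and a tool call to move; the robot and the scene stay as the last step left them, time stands still between calls to the robot, and variables do not carry over. Pictures are saved under pics/ and viewed, about 8 in all and at most 12, crops included, and the job is handed in when it is done.

Besides the shell and the picture viewer there is one more tool, called after ">>>" in YAML: its name, and indented under it one key for each argument. play_rows: Moves the arm, as the interface text tells. Its arguments: {"type":"object","properties":{"steps":{"type":"array","items":{"type":"number"}}},"required":["steps"]}

```bash
mkdir -p pics
python3 - <<'E'
from workcell import robot, imaging
import cv2, numpy as np
s=robot.read_state(); print(s)
for n in("scene","top"):
    d=imaging.get_image(n); np.savez(n+".npz",**d); print(n,d["mtx"],d["view"])
    cv2.imwrite(f"pics/{n}0.png",cv2.resize(d["color"][:,:,::-1],(768,576),interpolation=cv2.INTER_CUBIC))
E
```

```text
{'time': 0.0, 'qpos': array([-1.53628264e+00,  3.81217624e-01,  1.29824345e+00, -2.53374465e-05,
        1.46362231e+00, -2.15270904e-01]), 'joint_velocities': array([ 9.12529334e-04, -3.23578109e-04,  1.19409744e-03, -5.86262020e-04,
       -1.41421984e-04,  7.94564358e-05]), 'tau': array([-1.47613904e-03, -4.37932599e+01, -2.24559438e+01,  7.12791737e-02,
        3.52045975e-02, -1.01296882e-04]), 'tcp_pos': array([ 0.13595553, -0.53266293,  0.25213199]), 'ee_rot': array([ 7.89682592e-01, -6.13515157e-01, -4.87004985e-04, -5.64404439e-04]), 'ft_force': array([-0.52369577,  0.55514566, -0.1087201 ]), 'ft_torque': array([-0.03378779, -0.06690913,  0.02390842]), 'finger_gap': 1.0013843866874421}
scene [[373.52092173   0.         255.48933827]
 [  0.         373.52092173 190.52295518]
 [  0.           0.           1.        ]] [[-0.54789448  0.83647448 -0.01104933  0.20604938]
 [ 0.54823152  0.3490549  -0.76000189 -0.29478436]
 [-0.63186537 -0.42245843 -0.64982692  1.25562689]
 [ 0.          0.          0.          1.        ]]
top [[402.66930829   0.         252.83591237]
 [  0.         402.66930829 191.33758633]
 [  0.           0.           1.        ]] [[ 0.01170861 -0.99992558 -0.00342651  0.08092983]
 [-0.98934197 -0.01108716 -0.14518795  0.53943667]
 [ 0.14513916  0.00508994 -0.98939816  0.95026708]
 [ 0.          0.          0.          1.        ]]
```

View pics/top0.png

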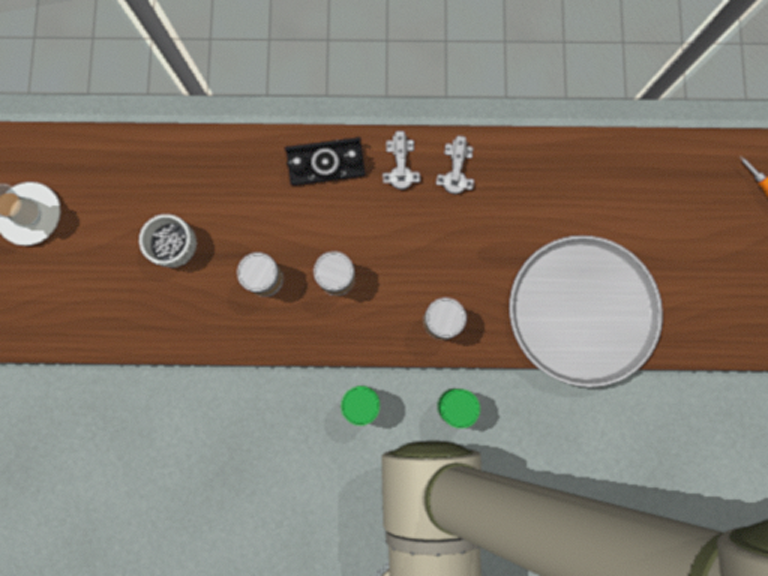

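View pics/scene0.png

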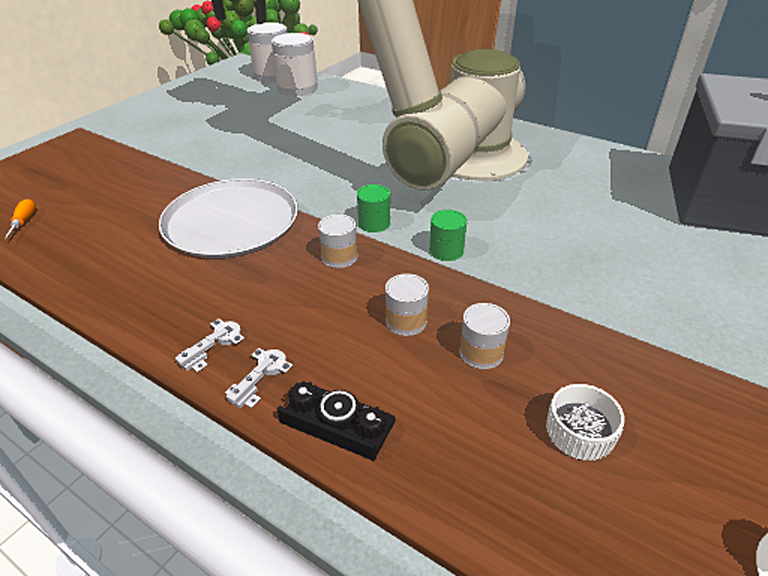

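The top view (768 px wide) has three silver tins at about (258,273), (334,272) and (446,319), the tray at (586,311) and the ramekin at (168,242). Two green tins are at (361,405) and (460,408). The silver ones on the shelf with kraft bands fit the description and the green ones don't. I'll confirm in a crop and compute positions.

```bash
cat > h.py <<'E'
import numpy as np
def world(d,u,v,z):
    K,T=d["mtx"],d["view"]; R,t=T[:3,:3],T[:3,3]
    r=R.T@np.linalg.inv(K)@[u,v,1]; c=-R.T@t
    return c+r*(z-c[2])/r[2]
def pix(d,p):
    q=d["mtx"]@(d["view"][:3,:3]@np.array(p)+d["view"][:3,3]); return q[:2]/q[2]
E
python3 - <<'E'
from h import *
import cv2
d=np.load("top.npz"); s=np.load("scene.npz")
for n,u,v,z in [("A",258,273,.086),("B",334,272,.086),("C",446,319,.086),("tray",586,311,.038),("ram",168,240,.065),("gr",361,405,.066),("gr2",460,408,.066),("shelf edge",440,370,.02)]:
    p=world(d,u/1.5,v/1.5,z); print(n,p.round(4),(pix(s,p)*1.5).round(0))
a=d["color"][140:260,140:300,::-1]; b=s["color"][110:260,190:350,::-1]
cv2.imwrite("pics/crop.png",np.hstack([cv2.resize(a,(400,300),interpolation=2),cv2.resize(b,(320,300),interpolation=2)]))
E
```

```text
A [0.5517 0.2772 0.086 ] [486. 316.]
B [0.5546 0.1581 0.086 ] [407. 285.]
C [ 0.4828 -0.0171  0.086 ] [337. 223.]
tray [ 0.503  -0.2503  0.038 ] [230. 211.]
ram [0.6077 0.4293 0.065 ] [583. 406.]
gr [0.3494 0.1131 0.066 ] [448. 218.]
gr2 [ 0.3467 -0.0402  0.066 ] [373. 192.]
shelf edge [ 0.4051 -0.0139  0.02  ] [368. 233.]
```

View pics/crop.png

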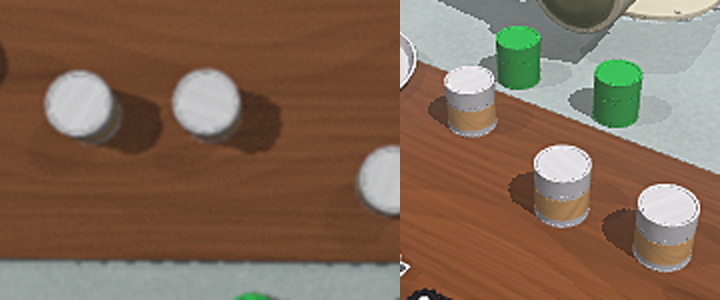

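The crop confirms it: three silver tins with kraft bands on the shelf, and both cameras agree on their positions. C is at (0.483,-0.017), B at (0.555,0.158), A at (0.552,0.277) and the tray at (0.503,-0.250). Next I square the yaw and go above C.

>>> play_rows:
  steps: [0,0,0.125,0,0,0,-1,0,0,0.125,0,0,0,-1,0,0,0,-0.032,-0.0217,0,-1,0,0,0,-0.032,-0.0217,0,-1,0,0,0,-0.032,-0.0217,0,-1,0,0,0,-0.032,-0.0217,0,-1,0,0,0,-0.032,-0.0217,0,-1,0,0,0,-0.032,-0.0217,0,-1,0,0,0,-0.032,-0.0217,0,-1,0,0,0,-0.032,-0.0217,0,-1,0,0,0,-0.032,-0.0217,0,-1,0,0,0,-0.032,-0.0217,0,-1]

```text
time: 1.1
tcp_pos: [0.3535, -0.2111, 0.2527]
ee_rot: [-0.707, 0.707, 0.0, 0.0]
ft_force: [0.7, -0.8, 0.4]
finger_gap: 1.001
```

>>> play_rows:
  steps: [0,0,0,-0.032,-0.0217,0.015,-1,0,0,0,-0.032,-0.0217,0.02,-1,0,0,0,-0.032,-0.0217,0.02,-1,0,0,0,-0.032,-0.0217,0.02,-1,0,0,0,-0.032,-0.0217,0.02,-1,0,0,0,-0.032,-0.0217,0.015,-1,0,0,0,0,0,0,-1,0,0,0,0,0,0,-1]

```text
time: 1.77
tcp_pos: [0.4795, -0.025, 0.1451]
ee_rot: [0.708, -0.706, -0.001, 0.001]
ft_force: [0.0, -0.3, -0.1]
finger_gap: 0.995
```

Run:
```python
from workcell import robot, imaging
from h import *
import cv2
print(robot.read_state()["tcp_pos"])
im=[]
for n,c in(("top",(.483,-.017,.086)),("scene",(.483,-.017,.086))):
    d=imaging.get_image(n); u,v=pix(d,c).astype(int); im.append(cv2.resize(d["color"][v-50:v+50,u-50:u+50,::-1],(400,400),interpolation=2))
cv2.imwrite("pics/c1.png",np.hstack(im))
```

```text
[ 0.47954418 -0.02496793  0.1451417 ]
```

View pics/c1.png

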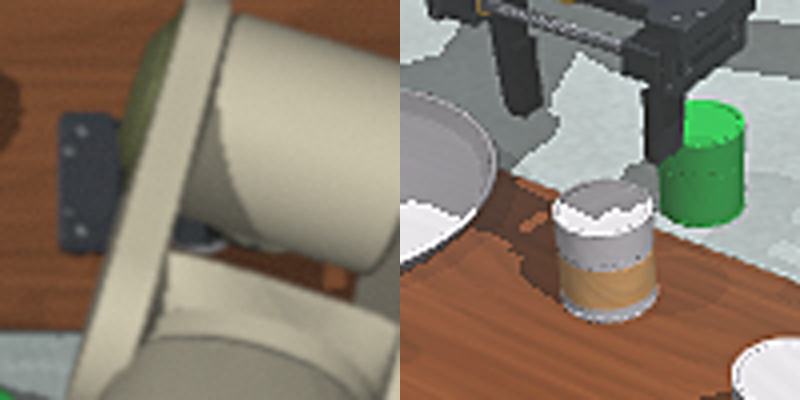

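The scene crop shows the open fingers straddling tin C just above it, near (605,200) in the crop, with a clear path. Descending, gripping and lifting to heft.

>>> play_rows:
  steps: [0,0,0,-0.008,-0.0035,0.01,-1,0,0,0,0,0,0.02,-1,0,0,0,0,0,0.02,-1,0,0,0,0,0,0.02,-1,0,0,0,0,0,0.01,-1,0,0,0,0,0,0.005,-1,0,0,0,0,0,0,1,0,0,0,0,0,0,1,0,0,0,0,0,0,1,0,0,0,0,0,0,1,0,0,0,0,0,0,1,0,0,0,0,0,0,1]

```text
time: 2.87
tcp_pos: [0.4833, -0.0185, 0.0618]
ee_rot: [-0.707, 0.707, -0.001, 0.0]
ft_force: [-1.2, -0.6, 5.8]
finger_gap: 0.67
```

>>> play_rows:
  steps: [0,0,0,0,0,0,1,0,0,0,0,0,0,1,0,0,0,0,0,0,1,0,0,0,0,0,0,1]

```text
time: 3.2
tcp_pos: [0.4833, -0.0185, 0.0618]
ee_rot: [-0.707, 0.707, -0.001, 0.0]
ft_force: [-0.7, 0.1, 5.3]
finger_gap: 0.667
```

>>> play_rows:
  steps: [0,0,0,0,0,-0.004,1,0,0,0,0,0,-0.008,1,0,0,0,0,0,-0.014,1,0,0,0,0,0,-0.016,1,0,0,0,0,0,-0.016,1,0,0,0,0,0,-0.012,1,0,0,0,0,0,-0.006,1,0,0,0,0,0,0,1,0,0,0,0,0,0,1,0,0,0,0,0,0,1,0,0,0,0,0,0,1]

```text
time: 4.12
tcp_pos: [0.4827, -0.0184, 0.1365]
ee_rot: [-0.707, 0.707, 0.001, -0.0]
ft_force: [0.1, -0.5, -2.3]
finger_gap: 0.666
```

```bash
cat > w.py <<'E'
from workcell import robot, imaging
import numpy as np
F=[];T=[]
for i in range(10):
    s=robot.read_state(); F.append(s["ft_force"]); T.append(s["tau"]); imaging.get_image("top")
F=np.array(F); print(s["time"],s["tcp_pos"].round(4),s["finger_gap"]); print(F.mean(0).round(2),F.std(0).round(2),np.mean(T,0).round(2))
E
python3 w.py
```

```text
4.5667 [ 0.483  -0.0185  0.1371] 0.6688925890595298
[ 0.35 -0.38 -2.9 ] [0.38 0.42 0.51] [ 0.000e+00 -4.098e+01 -1.840e+01  3.000e-02 -8.000e-02 -0.000e+00]
```

C weighs about 2.9 N (0.30 kg). It goes to the tray's far slot at (0.568,-0.25).

>>> play_rows:
  steps: [0,0,0,0.008,-0.003,0,1,0,0,0,0.016,-0.006,0,1,0,0,0,0.024,-0.009,0,1,0,0,0,0.028,-0.01,0,1,0,0,0,0.028,-0.01,0,1,0,0,0,0.028,-0.01,0,1,0,0,0,0.028,-0.01,0,1,0,0,0,0.028,-0.01,0,1,0,0,0,0.023,-0.009,0,1,0,0,0,0.014,-0.006,0,1,0,0,0,0.007,-0.002,0,1,0,0,0,0,0,0.01,1]

```text
time: 5.62
tcp_pos: [0.5687, -0.2526, 0.1281]
ee_rot: [-0.707, 0.708, -0.002, 0.0]
ft_force: [0.1, 1.0, -3.1]
finger_gap: 0.668
```

>>> play_rows:
  steps: [0,0,0,0,0,0.016,1,0,0,0,0,0,0.016,1,0,0,0,0,0,0.012,1,0,0,0,0,0,0.007,1,0,0,0,0,0,0.004,1,0,0,0,0,0,0.002,1,0,0,0,0,0,0.001,1,0,0,0,0,0,0,1,0,0,0,0,0,0,1]

```text
time: 6.37
tcp_pos: [0.5682, -0.2506, 0.0698]
ee_rot: [-0.707, 0.707, -0.001, 0.0]
ft_force: [-0.1, 0.3, -3.5]
finger_gap: 0.665
```

>>> play_rows:
  steps: [0,0,0,0,0,0.0015,1,0,0,0,0,0,0.001,1,0,0,0,0,0,0.001,1,0,0,0,0,0,0,1,0,0,0,0,0,0,1]

```text
time: 6.78
tcp_pos: [0.568, -0.2505, 0.0659]
ee_rot: [-0.707, 0.707, -0.0, -0.0]
ft_force: [0.0, 0.8, 0.8]
finger_gap: 0.672
```

>>> play_rows:
  steps: [0,0,0,0,0,0,-1,0,0,0,0,0,0,-1,0,0,0,0,0,0,-1,0,0,0,0,0,0,-1,0,0,0,0,0,0,-1,0,0,0,0,0,0,-1,0,0,0,0,0,-0.01,-1,0,0,0,0,0,-0.025,-1,0,0,0,0,0,-0.03,-1,0,0,0,0,0,-0.02,-1]

```text
time: 7.62
tcp_pos: [0.5684, -0.2507, 0.1539]
ee_rot: [-0.707, 0.707, -0.001, 0.0]
ft_force: [0.2, -0.6, 0.9]
finger_gap: 1.0
```

>>> play_rows:
  steps: [0,0,0,-0.02,0.001,0,-1,0,0,0,-0.036,0.001,0,-1,0,0,0,-0.036,0.001,0,-1,0,0,0,-0.036,0.001,0,-1,0,0,0,-0.036,0.001,0,-1,0,0,0,-0.036,0.001,0,-1,0,0,0,-0.036,0.001,0,-1,0,0,0,-0.036,0.001,0,-1,0,0,0,-0.036,0.001,0,-1,0,0,0,-0.036,0.001,0,-1,0,0,0,-0.036,0.001,0,-1,0,0,0,-0.028,0.001,0,-1]

```text
time: 8.62
tcp_pos: [0.5557, 0.1601, 0.1516]
ee_rot: [0.707, -0.707, 0.0, -0.0]
ft_force: [0.4, -0.8, -0.1]
finger_gap: 0.997
```

>>> play_rows:
  steps: [0,0,0,0,0,0,-1,0,0,0,0,0,0,-1]

```text
time: 8.78
tcp_pos: [0.5559, 0.1586, 0.1513]
ee_rot: [0.708, -0.706, 0.0, -0.0]
ft_force: [0.3, -0.5, 0.5]
finger_gap: 1.002
```

```bash
python3 w.py
```

```text
9.2333 [0.5562 0.1569 0.1507] 0.9957737595237646
[-0.05 -0.03  0.04] [0.37 0.45 0.26] [ 7.200e-01 -4.851e+01 -2.006e+01  4.000e-02 -7.000e-02  2.000e-02]
```

>>> play_rows:
  steps: [0,0,0,0,0,0.015,-1,0,0,0,0,0,0.02,-1,0,0,0,0,0,0.02,-1,0,0,0,0,0,0.02,-1,0,0,0,0,0,0.01,-1,0,0,0,0,0,0.005,-1,0,0,0,0,0,0,-1,0,0,0,0,0,0,1,0,0,0,0,0,0,1,0,0,0,0,0,0,1,0,0,0,0,0,0,1,0,0,0,0,0,0,1]

```text
time: 10.28
tcp_pos: [0.5563, 0.1576, 0.0613]
ee_rot: [-0.707, 0.707, -0.0, 0.001]
ft_force: [-0.7, 1.0, 3.1]
finger_gap: 0.671
```

>>> play_rows:
  steps: [0,0,0,0,0,0,1,0,0,0,0,0,0,1,0,0,0,0,0,0,1]

```text
time: 10.53
tcp_pos: [0.5563, 0.1576, 0.0613]
ee_rot: [-0.707, 0.707, -0.0, 0.0]
ft_force: [-0.5, 0.4, 6.1]
finger_gap: 0.675
```

>>> play_rows:
  steps: [0,0,0,0,0,-0.004,1,0,0,0,0,0,-0.008,1,0,0,0,0,0,-0.014,1,0,0,0,0,0,-0.016,1,0,0,0,0,0,-0.016,1,0,0,0,0,0,-0.012,1,0,0,0,0,0,-0.006,1,0,0,0,0,0,0,1,0,0,0,0,0,0,1,0,0,0,0,0,0,1,0,0,0,0,0,0,1]

```text
time: 11.45
tcp_pos: [0.5557, 0.1575, 0.1357]
ee_rot: [-0.707, 0.707, 0.001, -0.001]
ft_force: [-0.9, -0.3, -5.2]
finger_gap: 0.67
```

```bash
python3 w.py
```

```text
11.9 [0.5561 0.1575 0.1366] 0.6711529705196493
[-0.22 -0.02 -5.48] [0.58 0.59 0.48] [ 0.000e+00 -5.186e+01 -2.112e+01  1.000e-02 -8.000e-02 -0.000e+00]
```

B weighs 5.48 N (0.56 kg). The stated limits (0.57 kg at most, a margin of at least 0.13 kg) make it the heaviest. I'll set it back down, heft A to check, and move A to the tray.

>>> play_rows:
  steps: [0,0,0,0,0,0.008,1,0,0,0,0,0,0.015,1,0,0,0,0,0,0.018,1,0,0,0,0,0,0.014,1,0,0,0,0,0,0.008,1,0,0,0,0,0,0.005,1,0,0,0,0,0,0.003,1,0,0,0,0,0,0.001,1,0,0,0,0,0,0.001,1,0,0,0,0,0,0.001,1,0,0,0,0,0,0,1,0,0,0,0,0,0,1]

```text
time: 12.95
tcp_pos: [0.5562, 0.1575, 0.063]
ee_rot: [-0.707, 0.707, -0.0, 0.0]
ft_force: [0.4, -0.2, -4.8]
finger_gap: 0.668
```

>>> play_rows:
  steps: [0,0,0,0,0,0.001,1,0,0,0,0,0,0.001,1,0,0,0,0,0,0,1,0,0,0,0,0,0,1]

```text
time: 13.28
tcp_pos: [0.5562, 0.1575, 0.0613]
ee_rot: [-0.707, 0.707, -0.0, 0.0]
ft_force: [-2.7, -1.6, 2.5]
finger_gap: 0.666
```

>>> play_rows:
  steps: [0,0,0,0,0,0,-1,0,0,0,0,0,0,-1,0,0,0,0,0,0,-1,0,0,0,0,0,0,-1,0,0,0,0,0,0,-1,0,0,0,0,0,0,-1,0,0,0,0,0,-0.01,-1,0,0,0,0,0,-0.025,-1,0,0,0,0,0,-0.03,-1,0,0,0,0,0,-0.025,-1]

```text
time: 14.12
tcp_pos: [0.5562, 0.1575, 0.1531]
ee_rot: [-0.707, 0.707, -0.0, 0.0]
ft_force: [0.3, -0.1, 0.3]
finger_gap: 1.004
```

>>> play_rows:
  steps: [0,0,0,-0.02,0.001,0,-1,0,0,0,-0.03,0.001,0,-1,0,0,0,-0.03,0.001,0,-1,0,0,0,-0.025,0.001,0,-1,0,0,0,-0.0145,0,0,-1,0,0,0,0,0,0,-1,0,0,0,0,0,0,-1]

```text
time: 14.7
tcp_pos: [0.5521, 0.2769, 0.1508]
ee_rot: [0.707, -0.707, 0.0, 0.0]
ft_force: [0.4, -0.1, -0.4]
finger_gap: 0.999
```

Run:
```python
from workcell import robot, imaging
from h import *
import cv2
print(robot.read_state()["tcp_pos"])
im=[]
for n in("scene",):
    d=imaging.get_image(n); cv2.imwrite("pics/s2.png",cv2.resize(d["color"][80:330,60:400,::-1],(800,588),interpolation=2))
```

```text
[0.55207847 0.2769114  0.15083925]
```

View pics/s2.png

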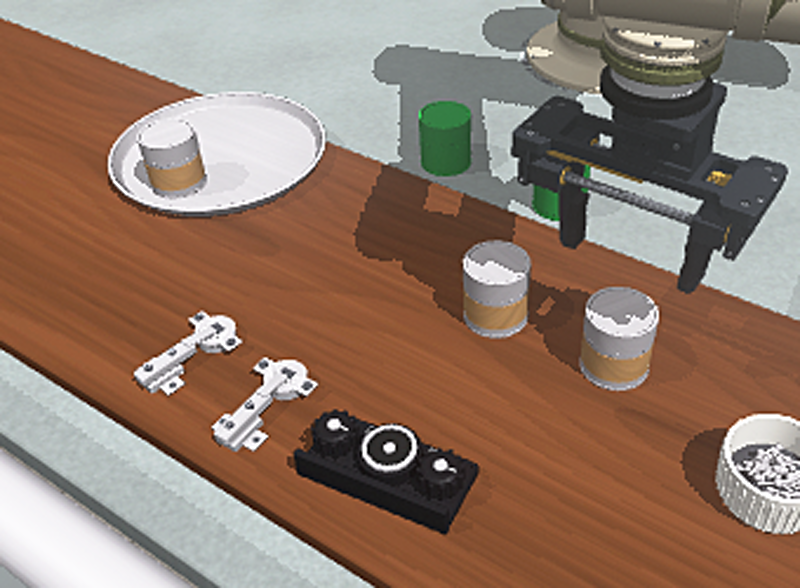

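C stands upright in the tray (175,160), B is upright (497,290), and the gripper is above A (620,340). Grasping and hefting A.

>>> play_rows:
  steps: [0,0,0,0,0,0.015,-1,0,0,0,0,0,0.02,-1,0,0,0,0,0,0.02,-1,0,0,0,0,0,0.02,-1,0,0,0,0,0,0.01,-1,0,0,0,0,0,0.005,-1,0,0,0,0,0,0,-1,0,0,0,0,0,0,1,0,0,0,0,0,0,1,0,0,0,0,0,0,1,0,0,0,0,0,0,1,0,0,0,0,0,0,1]

```text
time: 15.75
tcp_pos: [0.5523, 0.2772, 0.0613]
ee_rot: [-0.707, 0.707, -0.0, 0.001]
ft_force: [-1.4, 0.4, 2.0]
finger_gap: 0.672
```

>>> play_rows:
  steps: [0,0,0,0,0,0,1,0,0,0,0,0,0,1,0,0,0,0,0,0,1]

```text
time: 16.0
tcp_pos: [0.5523, 0.2772, 0.0614]
ee_rot: [-0.707, 0.707, -0.0, 0.001]
ft_force: [-1.4, 0.4, 5.9]
finger_gap: 0.672
```

>>> play_rows:
  steps: [0,0,0,0,0,-0.004,1,0,0,0,0,0,-0.008,1,0,0,0,0,0,-0.014,1,0,0,0,0,0,-0.018,1,0,0,0,0,0,-0.02,1,0,0,0,0,0,-0.02,1,0,0,0,0,0,-0.018,1,0,0,0,0,0,-0.012,1,0,0,0,0,0,-0.006,1,0,0,0,0,0,0,1,0,0,0,0,0,0,1,0,0,0,0,0,0,1]

```text
time: 17.0
tcp_pos: [0.5517, 0.2769, 0.1796]
ee_rot: [-0.707, 0.707, 0.0, -0.001]
ft_force: [-0.6, -0.1, -2.6]
finger_gap: 0.676
```

```bash
python3 w.py
```

```text
17.45 [0.5521 0.277  0.1806] 0.6707802081237647
[ 0.05 -0.02 -1.76] [0.52 0.39 0.49] [ 1.000e-02 -5.311e+01 -2.227e+01 -1.000e-02 -8.000e-02  0.000e+00]
```

A weighs 1.76 N, so B is the heaviest (C 2.90, B 5.48, A 1.76). A goes to the tray's near slot at (0.448,-0.25).

>>> play_rows:
  steps: [0,0,0,0.01,0.004,0,1,0,0,0,0.02,0.005,0,1,0,0,0,0.03,0.007,0,1,0,0,0,0.037,0.007,0,1,0,0,0,0.037,0.007,0,1,0,0,0,0.037,0.007,0,1,0,0,0,0.037,0.007,0,1,0,0,0,0.037,0.007,0,1,0,0,0,0.037,0.007,0,1,0,0,0,0.037,0.007,0,1,0,0,0,0.037,0.007,0,1,0,0,0,0.037,0.007,0,1]

```text
time: 18.5
tcp_pos: [0.4724, -0.1177, 0.181]
ee_rot: [-0.707, 0.707, -0.0, 0.0]
ft_force: [1.5, 0.4, -1.5]
finger_gap: 0.67
```

>>> play_rows:
  steps: [0,0,0,0.037,0.007,0,1,0,0,0,0.037,0.006,0,1,0,0,0,0.03,0.006,0,1,0,0,0,0.02,0.004,0,1,0,0,0,0.01,0.002,0.008,1,0,0,0,0,0,0.016,1,0,0,0,0,0,0.02,1,0,0,0,0,0,0.016,1,0,0,0,0,0,0.01,1,0,0,0,0,0,0.005,1,0,0,0,0,0,0,1,0,0,0,0,0,0,1]

```text
time: 19.5
tcp_pos: [0.4482, -0.2496, 0.1058]
ee_rot: [0.707, -0.707, 0.0, -0.0]
ft_force: [-0.2, 0.3, -1.6]
finger_gap: 0.673
```

>>> play_rows:
  steps: [0,0,0,0,0,0.008,1,0,0,0,0,0,0.012,1,0,0,0,0,0,0.008,1,0,0,0,0,0,0.005,1,0,0,0,0,0,0.003,1,0,0,0,0,0,0.0015,1,0,0,0,0,0,0.001,1,0,0,0,0,0,0.001,1,0,0,0,0,0,0,1,0,0,0,0,0,0,1]

```text
time: 20.33
tcp_pos: [0.4481, -0.25, 0.0664]
ee_rot: [-0.707, 0.707, -0.0, 0.0]
ft_force: [0.2, -0.7, -1.7]
finger_gap: 0.675
```

>>> play_rows:
  steps: [0,0,0,0,0,0.001,1,0,0,0,0,0,0.0007,1,0,0,0,0,0,0,1,0,0,0,0,0,0,1]

```text
time: 20.67
tcp_pos: [0.4482, -0.2501, 0.0653]
ee_rot: [-0.707, 0.707, -0.001, 0.0]
ft_force: [-1.4, 0.9, 7.8]
finger_gap: 0.672
```

>>> play_rows:
  steps: [0,0,0,0,0,-0.0007,1,0,0,0,0,0,0,-1,0,0,0,0,0,0,-1,0,0,0,0,0,0,-1,0,0,0,0,0,0,-1,0,0,0,0,0,0,-1,0,0,0,0,0,0,-1,0,0,0,0,0,-0.01,-1,0,0,0,0,0,-0.025,-1,0,0,0,0,0,-0.03,-1,0,0,0,0,0,-0.02,-1]

```text
time: 21.58
tcp_pos: [0.4483, -0.2502, 0.1523]
ee_rot: [-0.707, 0.707, -0.001, 0.0]
ft_force: [-0.5, -0.8, 2.2]
finger_gap: 1.0
```

>>> play_rows:
  steps: [0,0,0,-0.034,-0.009,0,-1,0,0,0,-0.034,-0.009,0,-1,0,0,0,-0.034,-0.009,0,-1,0,0,0,-0.034,-0.009,0,-1,0,0,0,-0.034,-0.009,0,-1,0,0,0,-0.034,-0.009,0,-1,0,0,0,-0.034,-0.009,0,-1,0,0,0,-0.034,-0.009,0,-1,0,0,0,-0.034,-0.009,0,-1,0,0,0,-0.034,-0.009,0,-1,0,0,0,-0.034,-0.009,0,-1,0,0,0,-0.034,-0.009,0,-1]

```text
time: 22.58
tcp_pos: [0.5562, 0.1599, 0.1502]
ee_rot: [-0.707, 0.707, 0.0, -0.0]
ft_force: [1.0, -0.1, 0.7]
finger_gap: 0.999
```

>>> play_rows:
  steps: [0,0,0,0,0,0,-1,0,0,0,0,0,0,-1,0,0,0,0,0,0,-1]

```text
time: 22.83
tcp_pos: [0.5558, 0.1576, 0.15]
ee_rot: [-0.707, 0.707, 0.0, -0.0]
ft_force: [-0.3, -0.5, -0.7]
finger_gap: 0.996
```

>>> play_rows:
  steps: [0,0,0,0,0,0.014,-1,0,0,0,0,0,0.02,-1,0,0,0,0,0,0.02,-1,0,0,0,0,0,0.02,-1,0,0,0,0,0,0.01,-1,0,0,0,0,0,0.005,-1,0,0,0,0,0,0,-1,0,0,0,0,0,0,1,0,0,0,0,0,0,1,0,0,0,0,0,0,1,0,0,0,0,0,0,1,0,0,0,0,0,0,1]

```text
time: 23.83
tcp_pos: [0.5563, 0.158, 0.0618]
ee_rot: [0.707, -0.707, 0.0, -0.0]
ft_force: [-1.1, 0.1, 2.8]
finger_gap: 0.674
```

>>> play_rows:
  steps: [0,0,0,0,0,0,1,0,0,0,0,0,0,1,0,0,0,0,0,0,1]

```text
time: 24.08
tcp_pos: [0.5563, 0.158, 0.0618]
ee_rot: [-0.707, 0.707, -0.0, 0.0]
ft_force: [-1.3, -1.7, 6.0]
finger_gap: 0.672
```

>>> play_rows:
  steps: [0,0,0,0,0,-0.004,1,0,0,0,0,0,-0.008,1,0,0,0,0,0,-0.014,1,0,0,0,0,0,-0.02,1,0,0,0,0,0,-0.022,1,0,0,0,0,0,-0.022,1,0,0,0,0,0,-0.022,1,0,0,0,0,0,-0.018,1,0,0,0,0,0,-0.012,1,0,0,0,0,0,-0.006,1,0,0,0,0,0,-0.002,1,0,0,0,0,0,0,1]

```text
time: 25.08
tcp_pos: [0.5558, 0.158, 0.2109]
ee_rot: [-0.707, 0.707, 0.0, -0.0]
ft_force: [0.5, -0.0, -5.1]
finger_gap: 0.673
```

>>> play_rows:
  steps: [0,0,0,0,0,0,1,0,0,0,0,0,0,1,0,0,0,0,0,0,1,0,0,0,0,0,0,1,0,0,0,0,0,0,1,0,0,0,0,0,0,1]

```text
time: 25.58
tcp_pos: [0.556, 0.158, 0.211]
ee_rot: [-0.707, 0.707, 0.0, -0.0]
ft_force: [0.2, 0.1, -5.3]
finger_gap: 0.672
```

```bash
python3 w.py
python3 - <<'E'
from workcell import imaging
import cv2
d=imaging.get_image("scene"); cv2.imwrite("pics/s3.png",cv2.resize(d["color"][:,:,::-1],(768,576),interpolation=2))
E
```

```text
26.0333 [0.5561 0.158  0.2112] 0.6716242164649442
[-0.    0.15 -5.51] [0.41 0.38 0.53] [-0.000e+00 -5.045e+01 -2.363e+01  1.000e-02 -8.000e-02 -0.000e+00]
```

View pics/s3.png

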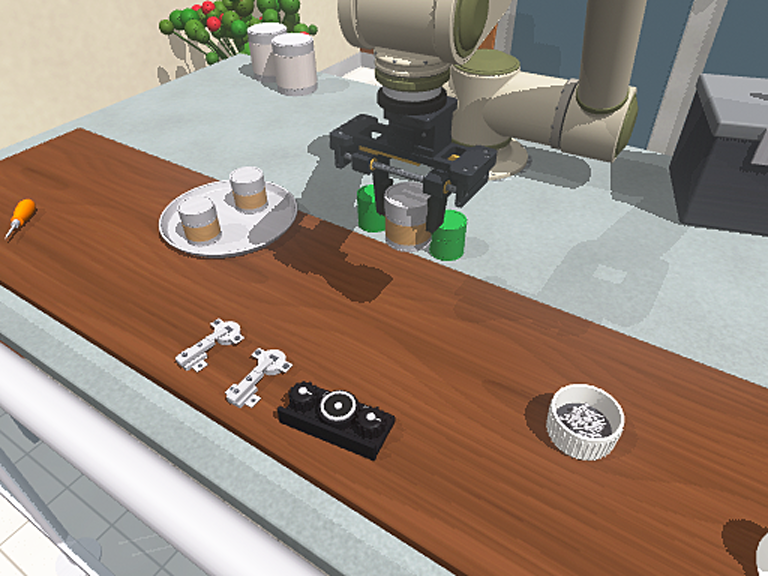

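Tins C (199,220) and A (248,190) stand upright in the tray. B is held upright at (407,217), lifted 149 mm off the shelf. The bystanders are where they were.

```bash
python3 -c "
from workcell import order; print(order.job_done())"
```

```text
the job is handed in; nothing more can be done
None
```

I hefted all three tins and handed the job in at about 26 s of the 69 s allowed, with the heaviest still in the gripper.

| Tin (start position) | Weight | Where it ended |
|---|---|---|
| B, middle of the three (y ≈ 0.158) | 5.5 N (about 0.56 kg) | Held upright and still, about 149 mm above the shelf |
| C, nearest the tray (y ≈ -0.017) | 2.9 N (about 0.30 kg) | Upright in the tea tray |
| A, nearest the ramekin (y ≈ 0.277) | 1.8 N (about 0.18 kg) | Upright in the tea tray |

The last picture shows both lighter tins upright in the tray, and the hinges, jig and ramekin where they started. A second heft of B at the end read 5.51 N, against 5.48 N the first time. The strongest upward force I read when putting a tin down was about 8 N, and no check failed or disagreed.

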